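# Wedge the plate tight in the welding fixture

## Task

The aluminium plate lies loose in the blue welding fixture. Push the long thick steel wedge, thin end first, flat on the bench and square to the edge, under the middle of the plate's front edge until it jams tight and holds the plate up against the keepers; then let go. Leave the small thin wedge and the square tube where they lie.

Things in the scene. Friction and masses are not known exactly. Their poses are not given: they have to be found in the camera images.
- edge (a point): Middle of the lower front edge of an aluminium plate (200 mm wide in y, 150 deep in x, 6 thick) in a low fixed blue fixture. Hinged at the far side; loose, the edge is 14 mm above the bench; it lifts with 2.5 N and stops dead at 18 mm under two keepers (38 mm high, from 79 mm to either side). x points inward under the plate (push direction), z up. Clear below to 75 mm either side.
- wedge_mid (a point): Middle of the long thick steel wedge, a small hole near its thick end: 120 mm long, 36 wide, tapering evenly from 26 mm high to 4 mm at the thin end, 0.28-0.52 kg, flat on the bench. x points to the thin end, z up; the point is half-way along, 7.5 mm above the flat underside. It touches the loose plate with 55 mm under the edge, moves on at 4-10 N and jams dead at 78 mm, with 15-20 N.
- thin_mid (a point): Middle of a small thin steel wedge, 90 mm long, 28 mm wide, 10 mm high at its thick end and 3 mm at the other: too thin to fill the gap. x points to its thin end. 3 mm above its underside. Leave it alone.
- tube_mid (a point): Centre of a piece of square steel tube, 100 mm long (x), 30 by 30 mm, open at its ends: no taper and too thick for the gap. Leave it alone.
Things that resemble listed ones, but are neither listed nor needed, are in the scene too. Leave any red or yellow look-alike of the part that bears wedge_mid alone.

How it is judged:
By the outcome, as a careful person would: the job done as asked, in the order asked, and still so for the second after the job is handed in, with the robot touching nothing.
It also fails if it takes over 64 s, if anything falls off the work surface, if the arm or the gripper's body presses on something with over 40 N, if the wrist force passes 120 N, or if a joint passes its speed limit or range.

## Robot

A 6-joint arm with a two-finger parallel gripper is mounted at the origin on the work surface. World frame = base frame: x ahead of the robot, y to its left, z up, the work surface at z = 0. Lengths are in m, angles in rad, forces in N, time in s.
With the tool pointing down it reaches from about 0.2 to 0.875 m from the base axis. Payload 3.4 kg.
Tool frame: the origin (TCP) lies between the finger pads; the fingertips stand 25 mm ahead of it and the grasp point (between the pads) lies 6 mm ahead of it (r.nose_length is the z of the fingertips in the tool frame, in m); z points along the fingers, y is the line along which they close (so a half turn about z gives the same grasp; the last joint's range is limited). The gripper opens to 94 mm and grips with 3 to 60 N. Pads are 16 mm wide; open, the fingers measure 119 mm over their backs; the gripper's body (75 mm by 177 mm) begins 78 mm behind the grasp point.
Start: joints at [-1.242, 0.276, 1.505, -0, 1.361, -0.121], TCP at [0.25, -0.518, 0.197] pointing down, gripper open.
Joint ranges: [-2.89, 2.89], [-0.75, 2.08], [0.22, 2.7], [-1.18, 4.32], [0.11, 2.71], [-2.7, 2.7]. Speed limits (rad/s): [2.57, 2.57, 3.14, 3.14, 3.14, 3.14].

## Interface

Orientations are given as a unit quaternion [w, x, y, z].
In Python, from plant import r, gripper_to, inverse_kinematics, vision, models, telemetry gives the robot as it stands. Calls block until the motion is done:
- r.move_to(position, orientation): joint-space move of the TCP to a pose.
- r.move_l(position, rot=None, vel=0.15, guard=None): straight line of the TCP; rot=None keeps the orientation; vel is the mean speed in m/s. With guard (N) it stops when the force on the tool has changed by that much, and returns True; else False.
- r.movej(angles): joint-space move.
- gripper_to(opening, f_grip=None): finger opening in m; f_grip is the grip in N (None keeps the last); returns when the fingers have stopped.
- r.hold(seconds).
- inverse_kinematics(position, orientation): joint angles nearest the present ones, or None.
- vision.snapshot(name): name is "scene" or "top" or "wrist"; returns the picture (384x512x3 uint8, red, green, blue); there is no depth.
- vision.get_calibration(name): a dict with "fx", "fy", "cx", "cy" (pixels), "position" and "orientation" of the camera in the world. Camera axes: x right, y down, z forward; pixel columns grow to the right and rows downward; lengths in m; the calibration is good to about 2 mm. A picture is of the moment at which its call begins: read the wrist's pose just before it. get_calibration takes no time and is no camera call; for the wrist camera it gives the pose at the moment of the call.
A pose or a line that the arm cannot do raises r.PlanningError and nothing moves.
- r.sign_off(): hands the job in; it is judged then, once.
Trained networks look in the newest picture that a camera, given by its name, has taken for a name from the list of things; names that differ only in an ending like _2 or _b are one class to them, and where a whole thing is asked for, a point or a joint stands for the part that bears it (a point fixed in the world has none). Each returns a list of dicts, best first, with "score" (0 to 1); they miss things now and then, are a little off and sometimes report something else, mostly with a low value. They report only what shows in the picture. A call takes as long as a camera call. They do not tell look-alikes from the thing itself.
- models.boxes_of(thing, camera): "at" ([x, y, z] in m, in world coordinates, good to about 4 mm: the middle of the surface that is visible of it).
- models.regions_of(thing, camera): "pixels" (384x512 bool, what is visible of it).
- models.mark_of(thing, camera): "at" ([x, y, z] in m, in world coordinates, good to about 4 mm: a listed point, or the origin of a listed thing).
Readings, each from a call of its own:
- telemetry.current_t(): time.
- telemetry.current_joints(): joint angles.
- telemetry.current_dq(): joint speeds.
- telemetry.current_joint_efforts(): joint torques, N m.
- telemetry.current_ee_pos(): TCP position.
- telemetry.current_tool_rot(): TCP orientation.
- telemetry.current_wrist_force(): force on the tool from outside, world axes, zero at the start.
- telemetry.current_torque(): the same for the moment, N m.
- telemetry.current_opening(): finger opening in m.
- telemetry.current_finger_force(): force on a finger pad.
Only numpy, scipy, OpenCV 4.12 (cv2) and the standard library are available. Lean on these libraries where they do the work, as an engineer would, in place of code of your own. Each camera call takes 0.05 s, during which the arm holds its last target. There are 200 camera calls.

## Working session

There is one attempt and no reset: what is moved stays moved. The work goes in short steps, each a Python script; the robot and the scene stay as the last script left them, time stands still between calls to the robot, and variables do not carry over. Pictures are saved under pics/ and viewed, at most 10 in all, crops included, and the job is handed in when it is done.

```bash
ls; mkdir -p pics; python3 - <<'E'
from plant import r, vision, models, telemetry
import cv2,numpy as np
for c in ["scene","top"]:
    im=vision.snapshot(c); cv2.imwrite(f"pics/{c}0.png",im[:,:,::-1])
    for t in ["edge","wedge_mid","thin_mid","tube_mid"]:
        print(c,t,[(np.round(d["at"],3).tolist(),round(d["score"],2)) for d in models.mark_of(t,c)])
    k=vision.get_calibration(c);print(k)
print(telemetry.current_t(),telemetry.current_tool_rot())
E
```

```text
pics
scene edge [([0.636, 0.039, 0.014], 0.94)]
scene wedge_mid [([0.423, 0.256, 0.008], 0.95), ([0.431, 0.387, 0.007], 0.79), ([0.245, 0.253, 0.006], 0.72)]
scene thin_mid [([0.463, -0.246, 0.004], 0.79)]
scene tube_mid [([0.601, 0.307, 0.012], 0.61)]
{'fx': 493.75496854093194, 'fy': 493.75496854093194, 'cx': 249.9408207602143, 'cy': 185.1496654877119, 'position': array([1.16550193, 0.80687015, 0.849082  ]), 'orientation': array([-0.1620509 ,  0.34395335,  0.82835655, -0.41141346])}
top edge [([0.636, 0.033, 0.016], 0.71)]
top wedge_mid [([0.246, 0.255, 0.008], 0.92), ([0.428, 0.384, 0.007], 0.81), ([0.428, 0.257, 0.008], 0.58)]
top thin_mid [([0.463, -0.243, 0.005], 0.92)]
top tube_mid [([0.597, 0.304, 0.015], 0.92), ([0.631, 0.034, 0.014], 0.28)]
{'fx': 396.8604547956759, 'fy': 396.8604547956759, 'cx': 256.4495593899288, 'cy': 195.76750535483026, 'position': array([0.31640689, 0.05770929, 0.87678561]), 'orientation': array([ 0.06068549, -0.69688129,  0.71103457, -0.0714393 ])}
0.5 [-5.56249610e-06  9.74815853e-01  2.23011328e-01  5.37012085e-06]
```

View pics/top0.png

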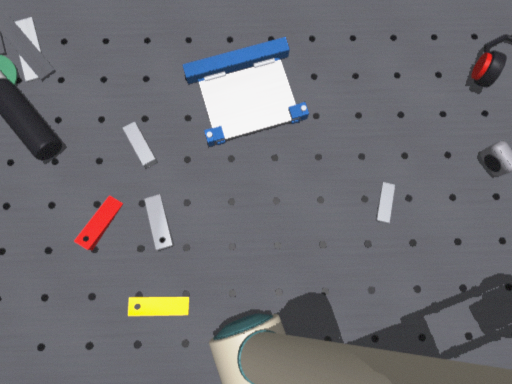

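View pics/scene0.png

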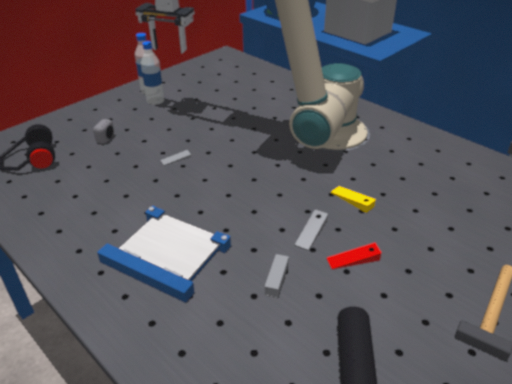

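The top view shows the candidates for wedge_mid: grey with a hole at (158,222), red at (99,223) and yellow at (158,306). The grey one fits, because it is steel, has a hole near its thick end at (162,240), and the look-alikes are red and yellow. The grey tube at (139,144) has no hole, the small thin wedge is at (386,202), and the plate is at (248,100). I'll confirm this in a crop and measure.

```bash
cat > h.py <<'E'
from plant import r, gripper_to, inverse_kinematics, vision, models, telemetry
import cv2,numpy as np
from scipy.spatial.transform import Rotation as R
def ray(cal,px,z):
    q=cal["orientation"]; M=R.from_quat([q[1],q[2],q[3],q[0]])
    d=M.apply([(px[0]-cal["cx"])/cal["fx"],(px[1]-cal["cy"])/cal["fy"],1.])
    p=np.array(cal["position"]); return p+d*(z-p[2])/d[2]
def proj(cal,P):
    q=cal["orientation"]; M=R.from_quat([q[1],q[2],q[3],q[0]])
    c=M.inv().apply(np.array(P)-cal["position"]); return np.array([cal["fx"]*c[0]/c[2]+cal["cx"],cal["fy"]*c[1]/c[2]+cal["cy"]])
def down(yaw): # tool z down, tool x along yaw
    q=(R.from_euler('z',yaw)*R.from_quat([1,0,0,0])).as_quat(); return np.array([q[3],q[0],q[1],q[2]])
def pic(c,n,crop=None,s=1):
    im=vision.snapshot(c); o=im[:,:,::-1]
    if crop: o=o[crop[1]:crop[3],crop[0]:crop[2]]
    cv2.imwrite(f"pics/{n}.png",cv2.resize(o,None,fx=s,fy=s,interpolation=cv2.INTER_CUBIC)); return im
E
python3 - <<'E'
from h import *
im=pic("top","crop1",(70,30,330,260),3)
cal=vision.get_calibration("top")
for t in ["wedge_mid","edge"]:
    for d in models.regions_of(t,"top"):
        m=d["pixels"].astype(np.uint8); col=im[m>0].mean(0)
        b=cv2.boxPoints(cv2.minAreaRect(np.argwhere(m)[:,::-1].astype(np.float32)))
        print(t,d["score"],col.round(),b.round(1).tolist(),m.sum())
        print([ray(cal,p,0.012)[:2].round(4).tolist() for p in b])
m=(im.min(2)>215).astype(np.uint8); n,l,s,c=cv2.connectedComponentsWithStats(m); i=1+s[1:,4].argmax()
b=cv2.boxPoints(cv2.minAreaRect(np.argwhere(l==i)[:,::-1].astype(np.float32)));print(s[i],b.round(1).tolist(),[ray(cal,p,0.02)[:2].round(4).tolist() for p in b])
E
```

```text
wedge_mid 0.97 [222.  51.  49.] [[73.69999694824219, 240.10000610351562], [108.19999694824219, 193.0], [124.9000015258789, 205.1999969482422], [90.4000015258789, 252.3000030517578]] 1085
[[0.39, 0.4393], [0.4923, 0.3701], [0.4643, 0.3324], [0.3631, 0.4021]]
wedge_mid 0.82 [243. 241.  67.] [[129.0, 297.0], [188.0, 297.0], [188.0, 315.0], [129.0, 315.0]] 1053
[[0.268, 0.3159], [0.2653, 0.1919], [0.2287, 0.1915], [0.2315, 0.3145]]
wedge_mid 0.67 [181. 183. 189.] [[142.60000610351562, 197.60000610351562], [161.0, 193.0], [174.10000610351562, 245.5], [155.8000030517578, 250.10000610351562]] 979
[[0.4807, 0.294], [0.4902, 0.2539], [0.3741, 0.2229], [0.3651, 0.2622]]
edge 0.62 [244. 244. 244.] [[198.8000030517578, 81.5999984741211], [281.70001220703125, 57.900001525878906], [298.79998779296875, 117.5999984741211], [215.8000030517578, 141.3000030517578]] 4975
[[0.7544, 0.172], [0.8122, -0.0244], [0.6616, -0.0588], [0.6077, 0.1324]]
[ 199   60   96   78 4940] [[198.60000610351562, 81.69999694824219], [282.29998779296875, 58.5], [298.6000061035156, 117.5], [214.89999389648438, 140.6999969482422]] [[0.7503, 0.1712], [0.8061, -0.0249], [0.6587, -0.0573], [0.6067, 0.1337]]
```

View pics/crop1.png

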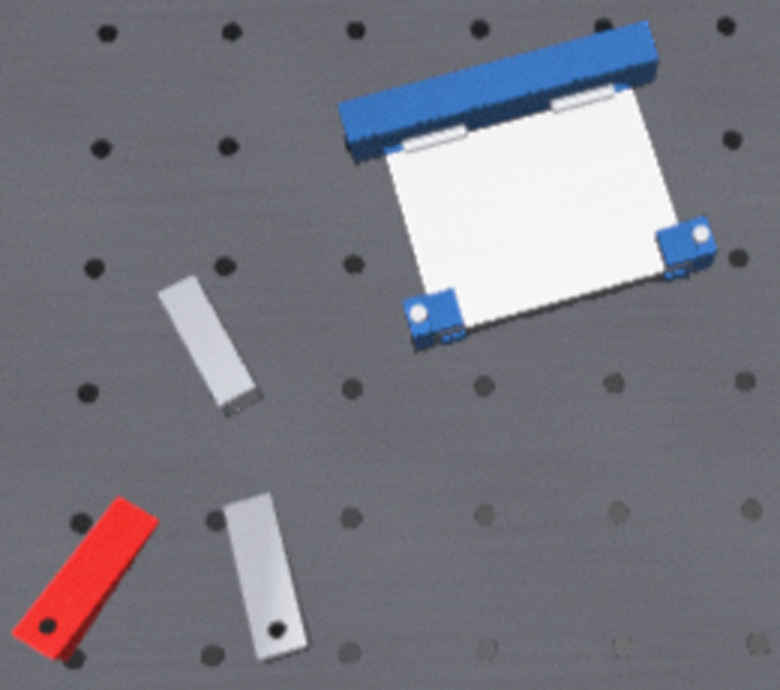

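The crop confirms the grey wedge: its hole is at crop (277,629), so the thick end faces the robot and the thin end is at (247,500). The plate's front edge runs from (465,330) to (665,270). Next I'll refine both poses with the wrist camera.

```bash
python3 - <<'E'
from h import *
for p,n in [((0.56,0.02,0.25),"w_edge"),((0.40,0.25,0.25),"w_wedge")]:
    r.move_to(np.array(p),down(0.265)); r.hold(0.2)
    cal=vision.get_calibration("wrist"); im=pic("wrist",n)
    print(n,telemetry.current_joints().round(2),cal["position"],cal["fx"],telemetry.current_t())
    ts=["edge"] if n=="w_edge" else ["wedge_mid"]
    for t in ts:
        print(t,[(np.round(d["at"],4).tolist(),round(d["score"],2)) for d in models.mark_of(t,"wrist")])
        for d in models.regions_of(t,"wrist"):
            m=d["pixels"].astype(np.uint8); ap=cv2.approxPolyDP(max(cv2.findContours(m,0,2)[0],key=len),5,True)[:,0]
            print(d["score"],im[m>0].mean(0).round(),ap.tolist())
            print([ray(cal,q,0.02 if t=="edge" else .012)[:2].round(4).tolist() for q in ap])
E
python3 -c "
import cv2,numpy as np
cv2.imwrite('pics/w1.png',cv2.resize(np.hstack([cv2.imread('pics/w_edge.png'),cv2.imread('pics/w_wedge.png')]),(800,300)))"
```

```text
w_edge [-0.09  0.23  1.44 -0.    1.47  1.22] [0.62686619 0.03704328 0.43778162] 272.2331293265474 3.125
edge [([0.6306, 0.0366, 0.0121], 0.97)]
0.8 [242. 243. 243.] [[183, 9], [188, 98], [202, 101], [204, 120], [309, 118], [310, 100], [324, 97], [328, 6]]
[[0.7481, 0.1702], [0.6372, 0.1401], [0.6385, 0.1194], [0.613, 0.1107], [0.6564, -0.039], [0.681, -0.0326], [0.6903, -0.051], [0.8029, -0.0188]]
w_wedge [ 0.41  0.09  1.61 -0.    1.44  1.72] [0.46778038 0.26699728 0.43770666] 272.2331293265474 4.5583
wedge_mid [([0.4286, 0.2546, 0.0114], 0.73), ([0.4274, 0.3836, 0.0057], 0.68), ([0.2491, 0.2542, 0.0054], 0.67)]
0.77 [155. 159. 162.] [[242, 111], [242, 189], [263, 190], [263, 112]]
[[0.4813, 0.2897], [0.3647, 0.2596], [0.3719, 0.2266], [0.4882, 0.2589]]
0.68 [241.  81.  78.] [[193, 93], [134, 145], [149, 163], [207, 110]]
[[0.4873, 0.3661], [0.389, 0.4384], [0.3673, 0.4112], [0.4691, 0.3408]]
0.61 [215. 206.  47.] [[197, 235], [192, 258], [259, 268], [263, 250]]
[[0.2683, 0.3126], [0.2247, 0.312], [0.2363, 0.1961], [0.2707, 0.1985]]
```

View pics/w1.png

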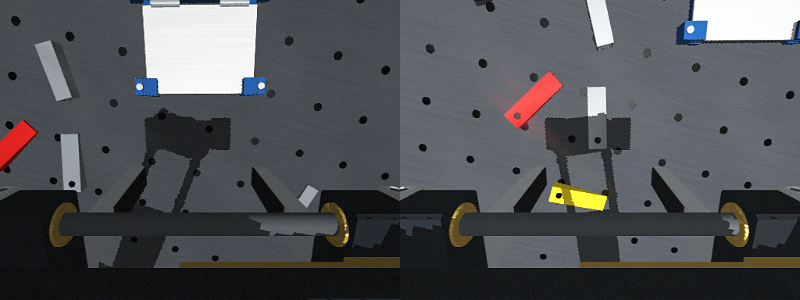

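```bash
cat >> h.py <<'E'
YW=0.274; E0=np.array([0.634,0.0365]); D=np.array([np.cos(YW),np.sin(YW)])
Z=0.028
def edge_pt(s,lat=0): # s along the push axis from edge, lat to the left
    return E0+s*D+lat*np.array([-D[1],D[0]])
E
python3 - <<'E'
from h import *
yw=0.265; d=np.array([np.cos(yw),np.sin(yw)]); g=np.array([0.428,0.257])-0.046*d
r.move_to(np.r_[g,0.10],down(yw))
print("guard",r.move_l(np.r_[g,Z],guard=8,vel=0.08))
print("opening",gripper_to(0.0,f_grip=50),telemetry.current_opening(),telemetry.current_finger_force())
t=edge_pt(-0.046-0.060-0.045)
print(r.move_l(np.r_[t,Z],rot=down(YW),vel=0.1,guard=25), telemetry.current_ee_pos(),t)
print(telemetry.current_wrist_force(),telemetry.current_opening(),telemetry.current_t())
gripper_to(0.05); r.hold(.2); gripper_to(0,f_grip=50); r.hold(.2)
pic("top","slid",(170,30,340,240),2.8)
cal=vision.get_calibration("wrist"); pic("wrist","slid_w")
E
```

```text
guard False
opening False 0.00036593904242858253 0.0
False [ 0.48850278 -0.00408648  0.02801042] [ 0.48863286 -0.00435824]
[-0.08529338  0.06283345  0.47056307] 0.0003542603764983586 10.6333
```

View pics/slid_w.png

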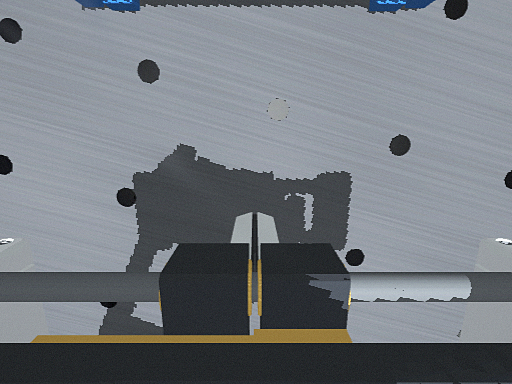

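View pics/slid.png

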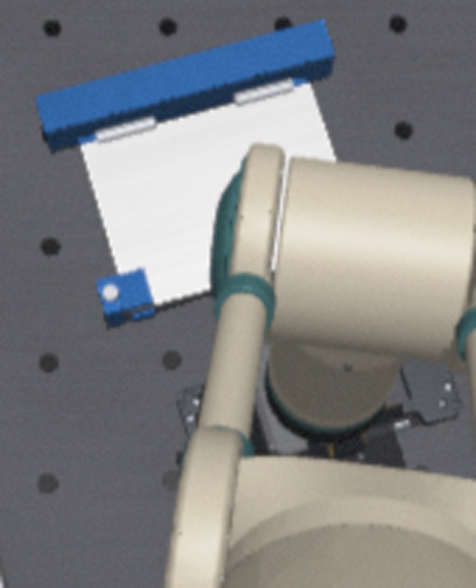

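The fingers closed on nothing (opening 0.4 mm), so I missed the wedge. I'll move back and look where it is.

```bash
python3 - <<'E'
from h import *
p=telemetry.current_ee_pos(); r.move_l(p+[0,0,0.1],vel=0.2); gripper_to(0.094)
r.move_to(np.array([0.38,0.06,0.25]),down(YW)); print(telemetry.current_opening(),telemetry.current_t())
im=pic("top","after"); cal=vision.get_calibration("top")
for d in models.regions_of("wedge_mid","top"):
    m=d["pixels"].astype(np.uint8)
    b=cv2.boxPoints(cv2.minAreaRect(np.argwhere(m)[:,::-1].astype(np.float32)));print(d["score"],im[m>0].mean(0).round(),b.round().tolist(),[ray(cal,q,0.012)[:2].round(4).tolist() for q in b])
E
```

```text
0.09372332391527007 15.7333
0.61 [204.  41.  39.] [[74.0, 240.0], [106.0, 192.0], [123.0, 203.0], [91.0, 252.0]] [[0.3893, 0.4393], [0.4942, 0.3754], [0.4683, 0.3373], [0.3645, 0.4018]]
0.6 [242. 234.  56.] [[128.0, 297.0], [188.0, 297.0], [188.0, 315.0], [128.0, 315.0]] [[0.2681, 0.318], [0.2653, 0.1919], [0.2287, 0.1915], [0.2315, 0.3166]]
```

View pics/after.png

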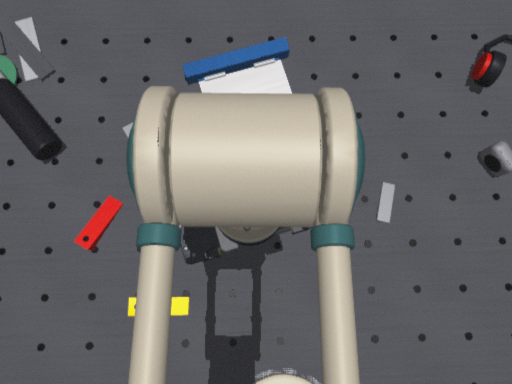

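```bash
python3 - <<'E'
from h import *
a=pic("wrist","b1"); cal=vision.get_calibration("wrist")
for d in models.regions_of("wedge_mid","wrist"):
    m=d["pixels"].astype(np.uint8)
    b=cv2.approxPolyDP(max(cv2.findContours(m,0,2)[0],key=len),4,True)[:,0];print(d["score"],a[m>0].mean(0).round(),b.round().tolist(),[ray(cal,q,0.012)[:2].round(4).tolist() for q in b])
s=pic("scene","b2")
print([(np.round(d["at"],3).tolist(),round(d["score"],2)) for d in models.mark_of("wedge_mid","scene")])
cv2.imwrite("pics/b.png",cv2.resize(np.hstack([a,s])[:,:,::-1],(800,300)))
E
```

```text
0.73 [204. 209. 212.] [[120, 61], [122, 142], [150, 143], [145, 62]] [[0.4789, 0.2875], [0.3655, 0.2666], [0.3756, 0.2248], [0.4873, 0.2526]]
0.67 [226.  55.  52.] [[67, 39], [5, 93], [23, 113], [38, 114], [86, 59]] [[0.4872, 0.364], [0.3898, 0.4442], [0.3681, 0.4165], [0.3727, 0.3947], [0.4684, 0.3349]]
[([0.425, 0.26, 0.01], 0.7), ([0.246, 0.257, 0.007], 0.6), ([0.428, 0.385, 0.006], 0.58)]
```

View pics/b.png

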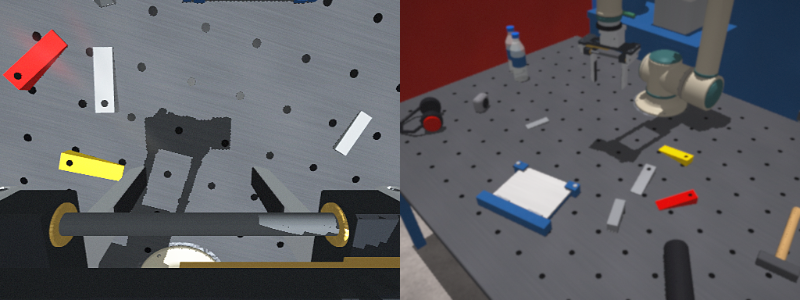

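The wedge has not moved: it is at (103,80) in the left half. I'll retry the grasp and print readings at each stage.

```bash
python3 - <<'E'
from h import *
cal=vision.get_calibration("wrist"); p=telemetry.current_ee_pos()
print("tip px",proj(cal,p-[0,0,.025]),p,cal["position"],r.nose_length)
yw=0.265; d=np.array([np.cos(yw),np.sin(yw)]); g=np.array([0.428,0.257])-0.046*d
r.move_to(np.r_[g,0.10],down(yw)); print(telemetry.current_ee_pos(),telemetry.current_tool_rot(),down(yw))
r.move_l(np.r_[g,Z],guard=8,vel=0.08)
print(telemetry.current_ee_pos(),telemetry.current_opening(),telemetry.current_wrist_force().round(2))
for o in (0.06,0.045,0.036,0.03):
    x=gripper_to(o,f_grip=20); print(o,x,telemetry.current_opening(),telemetry.current_finger_force(),telemetry.current_wrist_force().round(2),telemetry.current_t())
cal=vision.get_calibration("wrist"); pic("wrist","g1",(130,130,390,330),3); p=telemetry.current_ee_pos()
for q in [(0.3705,0.2454,.026),(0.428,0.259,.015),p-[0,0,.025]]: print(proj(cal,q))
E
```

```text
tip px [253.95411968 210.77052305] [0.38024162 0.05963525 0.24890115] [0.44734277 0.07798475 0.43662111] 0.025
[0.38441613 0.24466783 0.10054931] [1.77580840e-04 9.91222811e-01 1.32200361e-01 6.09705200e-04] [0.         0.99123471 0.13211264 0.        ]
[0.3841112  0.24511775 0.02840589] 0.09375542123282572 [-1.    1.13 -1.15]
0.06 False 0.060161924894947864 0.0 [-0.28  0.22 -0.48] 18.725
0.045 False 0.045205259586459705 0.0 [-0.77  0.53 -0.48] 19.1917
0.036 False 0.03644142777436397 0.0 [ 0.57  0.54 -0.02] 19.575
0.03 False 0.030102697478930955 0.0 [0.25 0.66 0.94] 19.9167
[248.74099112 236.31294581]
[251.28548737 155.64148978]
[253.9489268  210.85412335]
```

View pics/g1.png

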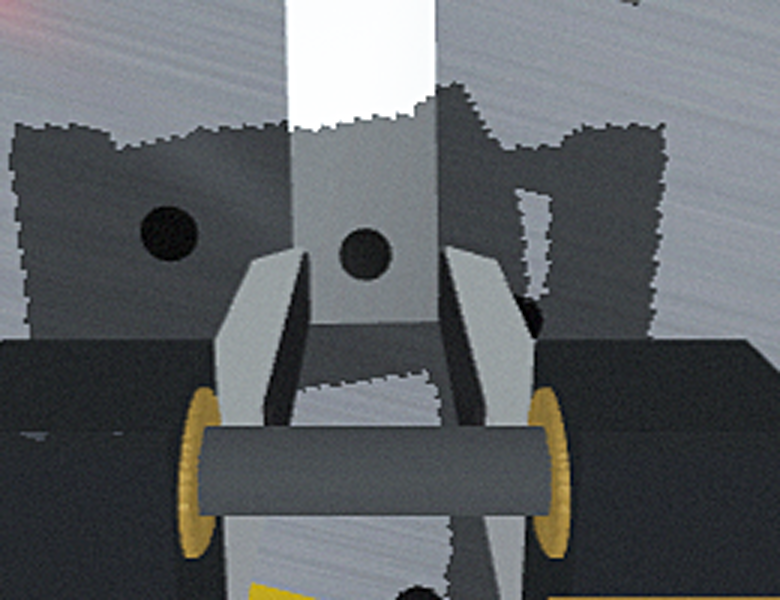

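The fingers sit either side of the butt (crop row 322, hole at (365,253)). They reach a 30 mm opening with no contact, over a wedge that should be 36 mm wide, so I suspect the end here is low. I'll get its height profile from its apparent width.

```bash
python3 - <<'E'
from h import *
from scipy.optimize import brentq
gripper_to(0.094); p=telemetry.current_ee_pos(); r.move_l(p+[0,0,0.05],vel=.15); r.hold(.2)
cal=vision.get_calibration("wrist"); im=vision.snapshot("wrist"); cv2.imwrite("pics/g2.png",im[:,:,::-1])
for d in models.regions_of("wedge_mid","wrist"):
    m=d["pixels"]; print(d["score"],im[m].mean(0).round(),m.sum())
    if np.ptp(im[m].mean(0))>40: continue
    rows=np.where(m.any(1))[0]; print(rows[0],rows[-1])
    for v in range(rows[0]+3,rows[-1]-1,6):
        u=np.where(m[v])[0]; a,b=u[0]-.5,u[-1]+.5
        f=lambda z:np.linalg.norm(ray(cal,(a,v),z)-ray(cal,(b,v),z))-.036
        z=brentq(f,-.05,.1); print(v,a,b,"z",round(z,4),ray(cal,((a+b)/2,v),z)[:2].round(3))
E
```

```text
0.97 [190. 193. 196.] 5357
80 214
83 229.5 270.5 z 0.01 [0.482 0.275]
89 229.5 270.5 z 0.0113 [0.477 0.274]
95 229.5 269.5 z 0.0062 [0.473 0.273]
101 229.5 270.5 z 0.0138 [0.467 0.271]
107 229.5 270.5 z 0.0151 [0.462 0.27 ]
113 229.5 270.5 z 0.0163 [0.458 0.268]
119 230.5 270.5 z 0.0114 [0.453 0.267]
125 230.5 270.5 z 0.0127 [0.448 0.265]
131 229.5 270.5 z 0.0201 [0.443 0.264]
137 229.5 271.5 z 0.0272 [0.438 0.263]
143 230.5 270.5 z 0.0166 [0.433 0.261]
149 231.5 270.5 z 0.0115 [0.427 0.259]
155 231.5 270.5 z 0.0129 [0.422 0.258]
161 231.5 270.5 z 0.0142 [0.417 0.257]
167 231.5 271.5 z 0.0217 [0.413 0.255]
173 231.5 271.5 z 0.023 [0.407 0.254]
179 231.5 271.5 z 0.0243 [0.402 0.252]
185 232.5 271.5 z 0.0195 [0.396 0.25 ]
191 232.5 271.5 z 0.0208 [0.391 0.249]
197 233.5 271.5 z 0.0158 [0.384 0.246]
203 233.5 271.5 z 0.0171 [0.379 0.245]
209 233.5 271.5 z 0.0185 [0.373 0.243]
0.94 [216. 207.  53.] 3015
0.83 [238.  69.  66.] 6863
```

```bash
python3 - <<'E'
from h import *
p=telemetry.current_ee_pos(); cal=vision.get_calibration("wrist")
d=np.array([np.cos(.265),np.sin(.265),0])
for z in (0,.005,.015,.025): print(z,proj(cal,p+d*.008-[0,0,z]).round(1))
r.move_l([p[0],p[1],0.032],vel=.15)
print(r.move_l([p[0],p[1],0.004],vel=0.03,guard=5)); print(telemetry.current_ee_pos(),telemetry.current_wrist_force().round(2),telemetry.current_t())
E
```

```text
0 [253.9 211. ]
0.005 [253.9 208.9]
0.015 [253.9 205. ]
0.025 [254.  201.4]
False
[0.38318126 0.24472719 0.00409576] [0.4  0.7  0.52] 23.3667
```

There is no contact even with the TCP at z = 4 mm, so the fingertips actually end about 25 mm short of the stated length, which matches tip row 213 in the picture. I'll keep probing down gently.

```bash
python3 - <<'E'
from h import *
p=telemetry.current_ee_pos()
try: print(r.move_l([p[0],p[1],-0.022],vel=0.03,guard=5))
except r.PlanningError as e: print("PE",e)
print(telemetry.current_ee_pos(),telemetry.current_wrist_force().round(2),telemetry.current_t())
E
```

```text
True
[ 0.38325187  0.2447626  -0.00865424] [-0.52  0.05  6.32] 23.9
```

Contact came at TCP z ≈ −8.5 mm, so the tips are really about 8 mm behind the TCP. I'll grasp at z = −5 mm.

```bash
sed -i 's/^Z=.*/Z=-0.005/' h.py; python3 - <<'E'
from h import *
p=telemetry.current_ee_pos(); r.move_l([p[0],p[1],Z],vel=.05)
print(gripper_to(0.02,f_grip=50),telemetry.current_opening(),telemetry.current_finger_force(),telemetry.current_wrist_force().round(2),telemetry.current_t())
if telemetry.current_opening()>.033:
    t=edge_pt(-0.046-0.060-0.045)
    print(r.move_l(np.r_[t,Z],rot=down(YW),vel=0.1,guard=25), telemetry.current_ee_pos(),t)
    print(telemetry.current_wrist_force().round(2),telemetry.current_opening(),telemetry.current_t())
    cal=vision.get_calibration("wrist"); pic("wrist","slid2")
    print([(np.round(d["at"],4).tolist(),round(d["score"],2)) for t in ("wedge_mid","edge") for d in models.mark_of(t,"wrist")], edge_pt(-.105))
E
```

```text
False 0.03568326535339467 49.580457469304235 [-0.54  0.12 -0.68] 25.0833
False [ 0.48859174 -0.00425163 -0.00500063] [ 0.48863286 -0.00435824]
[-0.42  0.83  0.45] 0.03569417409755822 27.9417
[([0.5339, 0.0045, 0.0094], 0.72)] [0.53291689 0.00808864]
```

```bash
python3 - <<'E'
from h import *
def st(): 
    p=telemetry.current_ee_pos(); print("tip",round(float((p[:2]-E0)@D)+.106,4),"F",telemetry.current_wrist_force().round(1),telemetry.current_opening(),round(telemetry.current_t(),2))
gripper_to(0.046); r.hold(.2); gripper_to(0.02,f_grip=55); st()
print(r.move_l(np.r_[edge_pt(-.106+.045),Z],vel=.06,guard=12)); st()
for k in range(7):
    s=.052+.006*k
    g=r.move_l(np.r_[edge_pt(-.106+s),Z],vel=.02,guard=26); print(g); st()
    if g: break
E
```

```text
tip -0.045 F [0.2 0.2 0.3] 0.03578786516617498 29.02
False
tip 0.0451 F [-0.8 -0.9  2.3] 0.035616530166606354 30.68
False
tip 0.0527 F [-0.4  0.4  1.1] 0.03562930350405161 31.18
False
tip 0.0566 F [-4.1 -0.6  4.6] 0.0354970283294875 31.62
False
tip 0.0627 F [-4.4 -0.4  4.1] 0.03575332292397071 32.08
False
tip 0.0687 F [-4.1 -0.8  4. ] 0.035631860764118194 32.52
False
tip 0.0748 F [-4.6 -1.1  5.7] 0.03578538193306006 32.98
False
tip 0.0757 F [-13.2  -4.6  12.6] 0.035137963702566485 33.42
False
tip 0.0771 F [-18.9  -6.9  17.7] 0.0355229006374561 33.88
```

```bash
python3 - <<'E'
from h import *
def st(): 
    p=telemetry.current_ee_pos(); print("tip",round(float((p[:2]-E0)@D)+.106,4),"F",telemetry.current_wrist_force().round(1),telemetry.current_opening(),round(telemetry.current_t(),2))
st()
print(r.move_l(np.r_[edge_pt(-.106+.096),Z],vel=.02,guard=15)); st(); r.hold(.3); st()
p=telemetry.current_ee_pos(); r.move_l(p,vel=.02); st()   # unload
gripper_to(0.07); st()
p=telemetry.current_ee_pos(); r.move_l([*(p[:2]-.035*D),Z+.002],vel=.08)
# seat check from behind with closed fingers
gripper_to(0.0,f_grip=20); st()
g=r.move_l(np.r_[edge_pt(-.106+.062),Z+.002],vel=.03,guard=26); print(g); st()
E
```

```text
tip 0.0771 F [-18.9  -6.9  17.7] 0.0355229006374561 33.88
False
tip 0.0786 F [-28.6 -11.4  25.5] 0.035645955222098305 34.42
tip 0.0786 F [-28.3 -10.5  25.8] 0.03537795525280516 34.73
tip 0.0789 F [-1.4 -0.4  3.2] 0.03539267578949295 35.75
tip 0.0786 F [-0.2 -0.2 -0.6] 0.07031723807214066 36.46
tip 0.0436 F [-0.6  0.2  0.3] 0.0002854930505844732 38.17
False
tip 0.054 F [-11.9  -5.    6.7] 0.0004615019353853914 38.93
```

It jammed with about 30 N on it and held a 13 N push from behind. Now I'll back off and check it from above.

```bash
python3 - <<'E'
from h import *
p=telemetry.current_ee_pos(); r.move_l([*(p[:2]-.06*D),Z+.005],vel=.12)
p=telemetry.current_ee_pos(); r.move_l(p+[0,0,.15],vel=.2)
r.move_to(np.array([0.25,-0.45,0.25]),down(0.45))
a=vision.snapshot("top")[20:190,160:340,::-1]; cal=vision.get_calibration("top")
b=vision.snapshot("scene")[190:310,80:250,::-1]
A=cv2.resize(a,(400,378),interpolation=2);B=cv2.resize(b,(400,282),interpolation=2);B=cv2.copyMakeBorder(B,0,96,0,0,0)
cv2.imwrite("pics/final.png",np.hstack([A,B]))
vision.snapshot("top"); print([(np.round(d["at"],4).tolist(),round(d["score"],2)) for d in models.mark_of("wedge_mid","top")],edge_pt(.018),telemetry.current_t())
E
```

```text
[([0.6503, 0.0437, 0.0066], 0.66), ([0.2455, 0.2541, 0.007], 0.6), ([0.4298, 0.3864, 0.0076], 0.55)] [0.65132853 0.04137052] 42.7167
```

View pics/final.png

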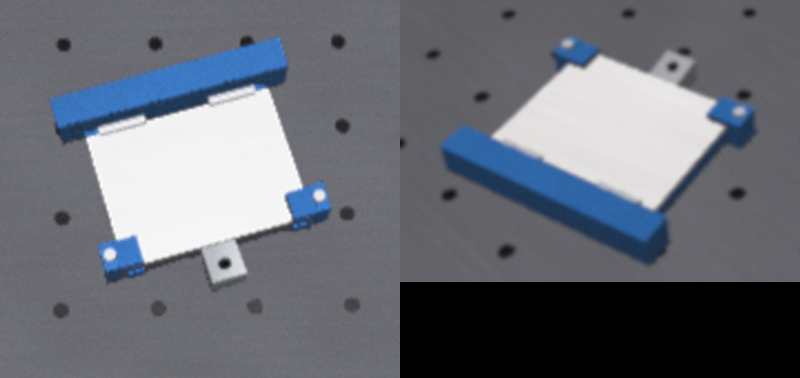

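The wedge sits square in the middle of the front edge (butt at (225,265)), between the keepers, with the plate lifted and the arm clear. I'm handing it in.

```bash
python3 -c "
from plant import r
print(r.sign_off())"
```

```text
the job is handed in; nothing more can be done
None
```

The long steel wedge is jammed under the middle of the plate's front edge, about 78 mm in, square and holding the plate up; I let go, moved the arm clear and handed the job in at about 43 s. My first grasp closed on nothing because the fingertips really end about 33 mm short of the stated length, but it moved nothing.

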